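Clear the standing jar and shut the spice box

TASK

The sliding lid of the wooden spice box will not shut because a glass jar was left standing upright inside it. Lift that jar out, put it down on the worktop and let go of it, then take it again across its body and lay it flat in the free lane of the box beside the jar that already lies there, and slide the lid fully home. The jars are glass: set them down rather than dropping or toppling them, and leave the other things on the worktop where they stand.

Things in the scene. Friction and masses are not known exactly. Their poses are not given: they have to be found in the camera images.
- spice_box: Light wood box, fixed: outside 168 (its x) x 196 (its y) x 73 high, walls 8, floor 6, inside 152 x 180, 54 deep under the lid. Origin: centre of its underside; y along the lid's slide towards the closed end, z up. A floor strip 14 high, 5 wide at x = +21.5 parts a narrow lane for one jar (x 24 to 76) from the wide free lane (x -76 to 19). The -y end wall is only 60 high.
- lid (a joint): Flat wooden sliding lid, 7 thick, upper face 67.5 above the worktop. Metres: 0 = fully shut, grows as it is drawn out over the box's -y end, 0.165 = all the way out. Out by s, it overhangs the -y end by s and covers the inside only from y = -90 mm to y = 94 mm - s. It slides with about 2 N.
- lid_pull (a point): Centre of the wooden pull batten on the lid near its outer (-y) end: 80 long (box x), 14 thick (box y), 24 high; this point is 79.5 above the worktop, the batten's top 91.5. It moves with the lid.
- standing_jar: Round glass spice jar, black screw cap, dark yellow contents, 49 diameter, 124 high (cap: the top 20), about 0.2 kg. Stands upright in the box's free lane at the start and sticks up 57 above the walls. Origin at the centre of its base; its z runs from base to cap.
- lying_jar: Like jar with a black cap and dark grey contents, 49 diameter, 124 long, already lying in the narrow lane of the box along the box's y. Origin at the centre of its base; its z runs from base to cap.
- mug: Cream mug with yellow stripes, 86 diameter, 101 high with a handle, behind the work on the right. Origin at the centre of its underside. A bystander.
- sugar_jar: Low glass jar with a wooden lid, 59 diameter, 78 high, behind the box. Origin at the centre of its base. A bystander.
- salt_shaker: Salt shaker with a steel top, 44 diameter, 90 high, behind the box. Origin at the centre of its base. A bystander.

How it is judged:
By the outcome, as a careful person would: the job done as asked, in the order asked, and still so for the second after the job is handed in, with the robot touching nothing.
It also fails if it takes over 64 s, if anything falls off the work surface, if the arm or the gripper's body presses on something with over 40 N, if the wrist force passes 120 N, or if a joint passes its speed limit or range.

ROBOT

A 7-joint arm with a two-finger parallel gripper is mounted at the origin on a cart in front of the work surface, level with it; the furniture and walls round the work are solid. World frame = base frame: x ahead of the robot, y to its left, z up, the work surface at z = 0. Lengths are in m, angles in degrees, forces in N, time in s.
With the tool pointing down it reaches from about 0.425 to 0.875 m from the base axis. Payload 4.7 kg.
Tool frame: the origin (TCP) lies at the very end of the fingers, on their centre line; the grasp point (between the pads) lies 19 mm behind it; z points along the fingers, y is the line along which they close (so a half turn about z gives the same grasp; the last joint's range is limited). The gripper opens to 87 mm and grips with 3 to 60 N. Pads are 19 mm wide; open, the fingers measure 117 mm over their backs; the gripper's body (75 mm by 190 mm) begins 51 mm behind the grasp point.
Start: joints at [78.157, 18.392, -4.016, 83.108, 1.295, 78.541, -3.26], TCP at [0.142, -0.634, 0.223] pointing down, gripper open.
Joint ranges: [-163.93, 163.93], [-17.29, 119.83], [-79.2, 71.16], [3.27, 140.29], [-89.18, 269.18], [5.43, 117.66], [-154.24, 154.24]. Speed limits (degrees/s): [147.25, 147.25, 180, 180, 180, 180, 180].

INTERFACE

Orientations are given as a 3x3 rotation matrix whose columns are the frame's x, y, z axes.
In Python, from rig import manip gives the robot as it stands.
- The arm moves only by the tool step_arm, never from a script. Its argument "moves" is a list of rows, each a list of 7 numbers: the shift along the tool's x, y, z in m, then the turn, a rotation vector about the tool's x, y, z in degrees, then the finger opening in m, from 0 to 0.087. A call has 1 to 12 rows; each row is the pose to reach, as a shift and turn from the pose commanded when the call began, along the tool's axes at that moment; what a row does not reach only later rows make up. A row lasts 1/10 s, in which the tool goes at most 50 mm and 8.59 degrees, less where a joint would pass 70% of its speed; a pose out of reach is approached as far as the arm can. A call with a gripper value outside its range is refused whole. The fingers move at their own pace and stop on an object; "squeeze" is the grip in N (left out, the last holds). Time passes only in rows, so rows that repeat a pose let the fingers close. It gives the time, the measured TCP pose, the force, the opening and the grip force at its end, in the units of the state.
- manip.sense(): the state, without advancing time (a new reading comes with each control period).
- manip.camera(name): name is "scene" or "top"; returns (picture, depth): 400x640x3 uint8, red, green, blue; 400x640 float32, m along the optical axis (not along the pixel's ray), 0 where there is no reading.
- manip.camera_params(name): a dict with "fx", "fy", "cx", "cy" (pixels), "view" (4x4, takes a point from world to camera coordinates). Camera axes: x right, y up, looking along -z (the intrinsics and any distortion apply to the point x, -y, -z); pixel columns grow to the right and rows downward; lengths in m; the calibration is good to about 2 mm. A picture is of the moment at which its call begins. camera_params takes no time and is no camera call.
- manip.close_job(): hands the job in; it is judged then, once.
The state is a dict: "t": time; "q": joint angles; "qvel": joint speeds; "effort": joint torques, N m; "position": TCP position; "eef_rot": TCP orientation; "contact_force": force on the tool from outside, world axes, zero at the start; "wrist_torque": the same for the moment, N m; "gripper_width": finger opening in m; "grasp_force": force on a finger pad.
Only numpy, scipy, OpenCV 4.12 (cv2) and the standard library are available. Lean on these libraries where they do the work, as an engineer would, in place of code of your own. Each camera call takes 0.05 s, during which the arm holds its last target. There are 200 camera calls.

## Working session

There is one attempt and no reset: what is moved stays moved. The work goes in short steps, Python scripts to look and compute and a tool call to move; the robot and the scene stay as the last step left them, time stands still between calls to the robot, and variables do not carry over. Pictures are saved under pics/ and viewed, at most 10 in all, crops included, and the job is handed in when it is done.

Besides the shell and the picture viewer there is one more tool, called as name(argument=value, ...), one argument or row to a line, values as JSON. step_arm: Moves the arm, as the interface text tells. Its arguments: {"type":"object","properties":{"moves":{"type":"array","items":{"type":"array","items":{"type":"number"}}},"squeeze":{"type":"number"}},"required":["moves"]}

```bash
ls; mkdir -p pics; python3 - <<'E'
from rig import manip
import cv2,numpy as np
for n in("scene","top"):
    p,d=manip.camera(n); cv2.imwrite(f"pics/{n}0.png",p[:,:,::-1]); np.save(f"{n}0.npy",d); np.save(f"{n}p0.npy",p)
    c=manip.camera_params(n); print({k:(np.round(v,4).tolist()) if not isinstance(v,str) else v for k,v in c.items()})
print(manip.sense())
E
```

```text
pics
{'fx': 403.6483, 'fy': 403.6483, 'cx': 317.5281, 'cy': 201.932, 'view': [[-0.8735, -0.4866, -0.0187, 0.4974], [0.3275, -0.6155, 0.7169, -0.3011], [-0.3603, 0.62, 0.697, -0.7328], [0.0, 0.0, 0.0, 1.0]]}
{'fx': 370.6173, 'fy': 370.6173, 'cx': 314.6005, 'cy': 193.1444, 'view': [[-0.001, -0.9998, -0.0176, -0.0696], [0.9815, -0.0043, 0.1915, -0.604], [-0.1916, -0.0171, 0.9813, -0.8478], [0.0, 0.0, 0.0, 1.0]]}
{'t': 0.1, 'q': array([78.15880579, 18.43435619, -4.01562227, 83.16679521,  1.29546929,
       78.54157492, -3.26047701]), 'qvel': array([ 0.00114996, -0.11074338, -0.12048623, -0.15671724,  0.10070415,
       -0.09236724,  0.012356  ]), 'effort': array([-1.88390995e-04, -4.92569160e+01, -4.05783020e-01, -3.13399172e+01,
       -6.42319769e-02,  3.94957792e-02,  7.18140700e-05]), 'position': array([ 0.14217859, -0.6337569 ,  0.22158586]), 'eef_rot': array([[ 9.75724216e-01,  2.19002353e-01, -4.72714301e-04],
       [ 2.19002839e-01, -9.75722848e-01,  1.63736712e-03],
       [-1.02650892e-04, -1.70114452e-03, -9.99998548e-01]]), 'contact_force': array([ 0.21505417, -0.26119302,  0.40478724]), 'wrist_torque': array([ 0.01621028, -0.01967544, -0.03096092]), 'grasp_force': 0.0, 'gripper_width': 0.08720335911524041}
```

View pics/scene0.png

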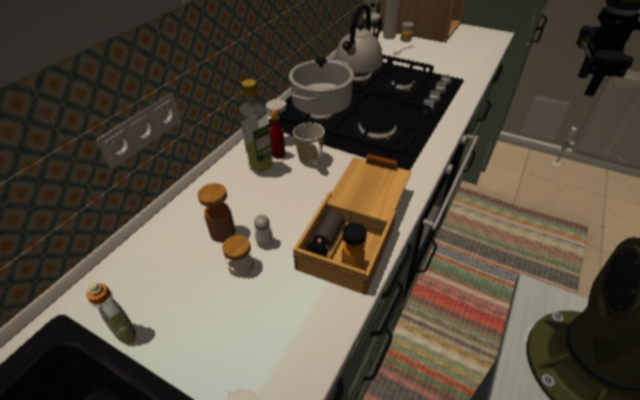

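View pics/top0.png

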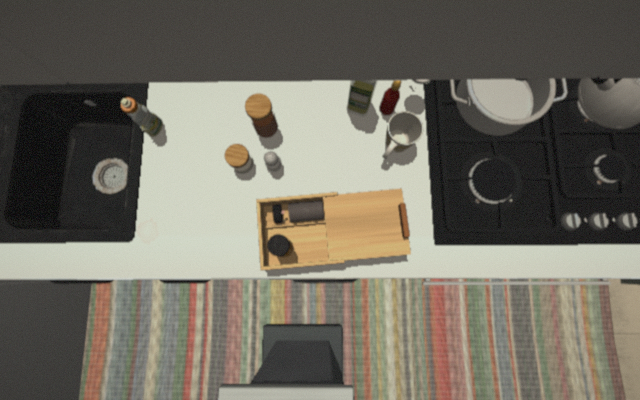

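Scene view: box with lid out at (350,220), standing jar cap at (355,235). Top view: box inside at (258–327, 195–270), lid to the right out to (408,230), batten at (404,221), standing cap at (279,245), lying jar (278–325, 210), salt shaker (272,161), sugar jar (238,157), mug (404,131).

```bash
cat > h.py <<'E'
import numpy as np,cv2
from rig import manip
def cloud(n,d):
    c=manip.camera_params(n);V=np.array(c["view"])
    v,u=np.mgrid[0:400,0:640]
    P=np.stack([(u-c["cx"])/c["fx"]*d,-(v-c["cy"])/c["fy"]*d,-d],-1)
    return (P-V[:3,3])@V[:3,:3]
def ray(n,u,v,z):
    c=manip.camera_params(n);V=np.array(c["view"])
    r=np.array([(u-c["cx"])/c["fx"],-(v-c["cy"])/c["fy"],-1])@V[:3,:3]; o=-V[:3,3]@V[:3,:3]
    return o+r*(z-o[2])/r[2]
E
python3 - <<'E'
from h import *
for n in("top","scene"):
    d=np.load(n+"0.npy");p=np.load(n+"p0.npy");W=cloud(n,d)
    ok=(d>0)&(W[...,0]>.3)&(W[...,0]<.8)&(W[...,1]>-.4)&(W[...,1]<.25)
    hsv=cv2.cvtColor(p,cv2.COLOR_RGB2HSV)
    z=W[...,2]; print(n,"table z",np.median(z[ok&(abs(z)<.02)]))
    def rep(name,m):
        q=W[m&ok]
        if len(q)<5: print(name,len(q));return
        print(name,len(q),"med",np.round(np.median(q,0),4),"min",np.round(q.min(0),4),"max",np.round(q.max(0),4)); 
        r=cv2.minAreaRect((q[:,:2]*1000).astype(np.float32)); print("   rect",np.round(r[0],1),np.round(r[1],1),round(r[2],2))
    wood=(hsv[...,1]>80)&(hsv[...,0]<30)
    near=(W[...,0]<.66)&(W[...,1]<.15)
    rep("wood>40",wood&(z>.05)&(z<.1)&near)
    rep("lid",wood&(z>.060)&(z<.071)&near&(W[...,1]<-.03))
    rep("wall",wood&(z>.069)&(z<.08)&near)
    rep("batten",wood&(z>.085)&(z<.1)&near)
    rep("cap",(z>.115)&(z<.14)&near&(hsv[...,2]<70))
    rep("lying",(z>.03)&(z<.066)&near&(hsv[...,2]<70))
E
python3 - <<'E'
import cv2
p=cv2.imread('pics/top0.png'); cv2.imwrite('pics/top0c.png',cv2.resize(p[110:290,220:430],None,fx=3.3,fy=3.3,interpolation=cv2.INTER_CUBIC))
E
```

```text
top table z 0.0008011374867176972
wood>40 6298 med [ 0.5242 -0.1761  0.0683] min [ 0.4224 -0.2923  0.05  ] max [0.6112 0.0669 0.0981]
   rect [ 518.9 -112.8] [167.4 349.8] 5.2
lid 4979 med [ 0.524  -0.1892  0.0679] min [ 0.4292 -0.2923  0.0602] max [ 0.6112 -0.0334  0.071 ]
   rect [ 522.8 -157.6] [167.3 259.6] 4.99
wall 2044 med [ 0.5146 -0.1356  0.0705] min [ 0.4224 -0.2914  0.069 ] max [0.6109 0.0669 0.08  ]
   rect [ 518.8 -112.3] [167.4 348.8] 5.2
batten 206 med [ 0.5329 -0.2777  0.0913] min [ 0.4514 -0.2864  0.0866] max [0.5735 0.0019 0.0981]
   rect [ 512.9 -139.4] [ 79.9 297.6] 8.55
cap 362 med [0.4743 0.0071 0.1307] min [ 0.4508 -0.0155  0.1153] max [0.4962 0.0322 0.1362]
   rect [474.3   6.7] [45.2 42.3] 54.07
lying 858 med [ 0.5658 -0.0793  0.0459] min [ 0.434  -0.3998  0.0301] max [0.6593 0.0621 0.0654]
   rect [ 547.6 -174.4] [147.3 478.7] 9.87
scene table z 0.0005146759701818231
wood>40 5629 med [ 0.5172 -0.135   0.0685] min [ 0.423  -0.2971  0.05  ] max [0.6153 0.0701 0.0998]
   rect [ 522.2 -113.2] [168.8 356.6] 5.11
lid 3396 med [ 0.5243 -0.1776  0.0682] min [ 0.4304 -0.2971  0.0601] max [ 0.6153 -0.0303  0.071 ]
   rect [ 523.8 -156.8] [163.8 269.1] 5.21
wall 1894 med [ 0.5121 -0.11    0.0711] min [ 0.423  -0.2906  0.069 ] max [0.6128 0.07   0.08  ]
   rect [ 521.8 -110.7] [168.5 350.9] 4.96
batten 177 med [ 0.5308 -0.2755  0.0916] min [ 0.4528 -0.2895  0.0853] max [0.5758 0.0192 0.0998]
   rect [ 481.4 -144.1] [ 76.9 322. ] 22.24
cap 448 med [0.4752 0.015  0.1303] min [ 0.4532 -0.015   0.1152] max [0.5021 0.0338 0.1338]
   rect [476.6   9.9] [48.  46.9] 67.54
lying 1789 med [ 0.5601 -0.0336  0.0474] min [ 0.4225 -0.3999  0.03  ] max [0.6599 0.0699 0.0654]
   rect [ 535.  -171.7] [177.8 485.9] 9.04
```

View pics/top0c.png

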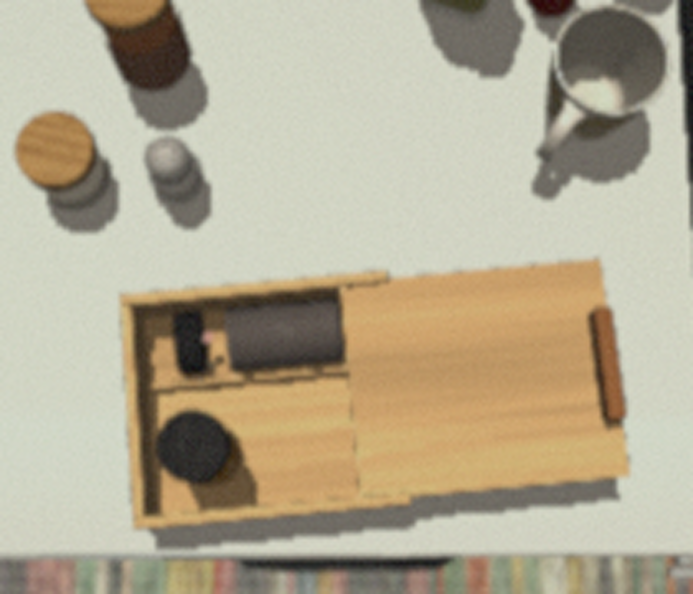

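Crop: lid edge at crop x≈350, jar cap round at (193,447), batten (608,365), lying jar in upper lane. Box yaw ≈5.1°, centre ≈(0.5136,-0.0353), lid out ≈157 mm; standing jar ≈(0.4755,0.0085).

```bash
cat >> h.py <<'E'
from scipy.spatial.transform import Rotation as R
YAW=np.radians(5.1); BX=np.array([np.cos(YAW),np.sin(YAW),0]); BY=np.array([-np.sin(YAW),np.cos(YAW),0]); BC=np.array([.5136,-.0353,0])
def box(x,y,z): return BC+BX*x/1e3+BY*y/1e3+np.array([0,0,z/1e3])
DOWN=np.stack([BY,BX,[0,0,-1]],1)
def go(*targets):
    s=manip.sense(); p=s["position"];M=s["eef_rot"]
    print("t",round(s["t"],2),"pos",np.round(p,4),"q",np.round(s["q"],0),"F",np.round(s["contact_force"],1),"w",round(s["gripper_width"],4),round(s["grasp_force"],1))
    for P,Q in targets:
        print(np.round(M.T@(np.array(P)-p),4).tolist(),np.round(R.from_matrix(M.T@Q).as_rotvec(degrees=True),2).tolist())
E
python3 - <<'E'
from h import *
go(([.45,-.35,.23],DOWN),([.4755,.0085,.2],DOWN),([.4755,.0085,.082],DOWN))
for n,u,v,z in(("sugar",238,154,.078),("shaker",271,157,.09),("mug",404,126,.1),("bottle",128,103,.12),("sinkedge",142,170,0),("front",200,240,0),("frontedge2",200,243,0)): print(n,ray("top",u,v,z).round(3))
E
```

```text
t 0.1 pos [ 0.1422 -0.6338  0.2216] q [78. 18. -4. 83.  1. 79. -3.] F [ 0.2 -0.3  0.4] w 0.0872 0.0
[0.3625, -0.2095, -0.0081] [-0.08, -0.07, -82.45]
[0.4659, -0.5536, 0.0225] [-0.08, -0.07, -82.45]
[0.4659, -0.5534, 0.1405] [-0.08, -0.07, -82.45]
sugar [0.698 0.116 0.078]
shaker [0.687 0.033 0.09 ]
mug [ 0.759 -0.287  0.1  ]
bottle [0.815 0.377 0.12 ]
sinkedge [0.68  0.388 0.   ]
front [0.494 0.223 0.   ]
frontedge2 [0.487 0.222 0.   ]
```

step_arm(
  moves=[
    [0.045, -0.026, 0, 0, 0, -8, 0.087],
    [0.09, -0.052, 0, 0, 0, -16, 0.087],
    [0.135, -0.079, 0, 0, 0, -24, 0.087],
    [0.18, -0.105, 0, 0, 0, -32, 0.087],
    [0.225, -0.131, 0, 0, 0, -40, 0.087],
    [0.27, -0.157, 0, 0, 0, -48, 0.087],
    [0.315, -0.183, 0, 0, 0, -56, 0.087],
    [0.36, -0.21, 0, 0, 0, -63, 0.087],
    [0.375, -0.258, 0, 0, 0, -70, 0.087],
    [0.389, -0.306, 0.005, 0, 0, -77, 0.087],
    [0.404, -0.354, 0.01, 0, 0, -82.5, 0.087],
    [0.419, -0.402, 0.015, 0, 0, -82.5, 0.087],
  ],
)

```text
t: 1.3
position: [0.4616, -0.1628, 0.2085]
eef_rot: [[-0.092, 0.996, -0.0], [0.996, 0.092, -0.0], [-0.0, -0.0, -1.0]]
contact_force: [-0.2, 0.3, -0.5]
gripper_width: 0.0868
grasp_force: 0.0
```

```bash
python3 - <<'E'
from h import *
go(([.4755,.0085,.2],DOWN),([.4755,.0085,.082],DOWN))
E
```

```text
t 1.3 pos [ 0.4616 -0.1628  0.2085] q [ 51.   1. -34. 105.   0.  74.  22.] F [-0.2  0.3 -0.5] w 0.0868 0.0
[0.1693, 0.0296, 0.0084] [-0.03, 0.0, 0.18]
[0.1693, 0.0296, 0.1264] [-0.03, 0.0, 0.18]
```

step_arm(
  moves=[
    [0.042, 0.007, 0, 0, 0, 0, 0.087],
    [0.084, 0.015, 0, 0, 0, 0, 0.087],
    [0.126, 0.022, 0.004, 0, 0, 0, 0.087],
    [0.155, 0.028, 0.008, 0, 0, 0, 0.087],
    [0.168, 0.03, 0.008, 0, 0, 0, 0.087],
    [0.168, 0.03, 0.02, 0, 0, 0, 0.087],
    [0.168, 0.03, 0.05, 0, 0, 0, 0.087],
  ],
)

```text
t: 2.0
position: [0.4787, 0.0031, 0.16]
eef_rot: [[-0.088, 0.996, 0.005], [0.996, 0.088, -0.002], [-0.003, 0.005, -1.0]]
contact_force: [0.6, -0.3, -0.1]
gripper_width: 0.0869
grasp_force: 0.0
```

```bash
python3 - <<'E'
from h import *
go(([.4755,.0085,.082],DOWN))
for n in("scene","top"):
    p,d=manip.camera(n)
    c=p[180:300,240:460] if n=="scene" else p[170:290,220:440]
    cv2.imwrite(f"pics/a_{n}.png",c[:,:,::-1])
a=[cv2.imread(f"pics/a_{n}.png") for n in("scene","top")]
cv2.imwrite("pics/a.png",cv2.resize(np.vstack(a),None,fx=2.5,fy=2.5))
E
```

```text
t 2.0 pos [0.4787 0.0031 0.16  ] q [ 41.   2. -45. 110.   1.  68.   1.] F [ 0.6 -0.3 -0.1] w 0.0869 0.0
[0.0058, -0.003, 0.0779] [0.26, 0.15, -0.04]
```

View pics/a.png

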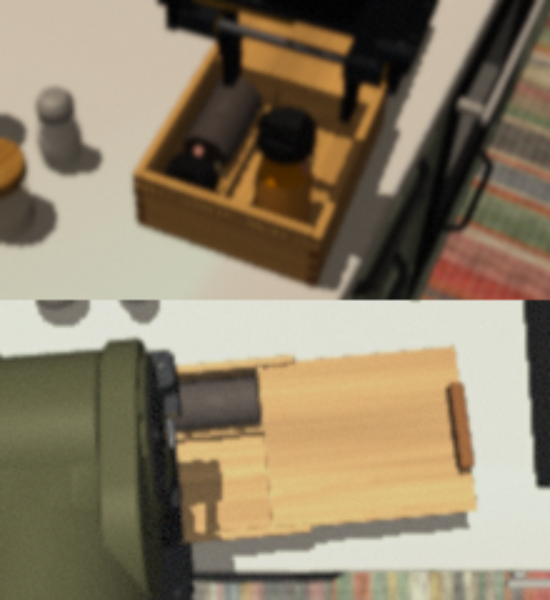

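Fingers at crop (230,60) and (350,90) straddle the cap (285,130). Descend and grip.

step_arm(
  moves=[
    [0.006, -0.003, 0.02, 0, 0, 0, 0.087],
    [0.006, -0.003, 0.04, 0, 0, 0, 0.087],
    [0.006, -0.003, 0.06, 0, 0, 0, 0.087],
    [0.006, -0.003, 0.077, 0, 0, 0, 0.087],
    [0.006, -0.003, 0.077, 0, 0, 0, 0.087],
    [0.006, -0.003, 0.077, 0, 0, 0, 0.05],
    [0.006, -0.003, 0.077, 0, 0, 0, 0.03],
    [0.006, -0.003, 0.077, 0, 0, 0, 0.03],
    [0.006, -0.003, 0.077, 0, 0, 0, 0.03],
    [0.006, -0.003, 0.077, 0, 0, 0, 0.03],
  ],
  squeeze=20,
)

```text
t: 3.1
position: [0.4735, 0.0107, 0.0824]
eef_rot: [[-0.09, 0.996, 0.001], [0.996, 0.09, -0.0], [-0.001, 0.001, -1.0]]
contact_force: [1.4, -0.7, 0.5]
gripper_width: 0.0547
grasp_force: 1.2
```

step_arm(
  moves=[
    [0, 0, 0, 0, 0, 0, 0.03],
    [0, 0, 0, 0, 0, 0, 0.03],
    [0, 0, 0, 0, 0, 0, 0.03],
    [0, 0, 0, 0, 0, 0, 0.03],
    [0, 0, 0, 0, 0, 0, 0.03],
  ],
  squeeze=20,
)

```text
t: 3.6
position: [0.4738, 0.0108, 0.0824]
eef_rot: [[-0.09, 0.996, 0.001], [0.996, 0.09, -0.0], [-0.0, 0.001, -1.0]]
contact_force: [1.6, -0.1, 3.5]
gripper_width: 0.0486
grasp_force: 20.0
```

step_arm(
  moves=[
    [0, 0, -0.01, 0, 0, 0, 0.03],
    [0, 0, -0.035, 0, 0, 0, 0.03],
    [0, 0, -0.065, 0, 0, 0, 0.03],
    [0, 0, -0.09, 0, 0, 0, 0.03],
    [0, 0, -0.1, 0, 0, 0, 0.03],
    [0.015, 0.003, -0.1, 0, 0, 0, 0.03],
    [0.045, 0.009, -0.1, 0, 0, 0, 0.03],
    [0.08, 0.016, -0.1, 0, 0, 0, 0.03],
    [0.115, 0.023, -0.1, 0, 0, 0, 0.03],
    [0.145, 0.029, -0.1, 0, 0, 0, 0.03],
    [0.168, 0.033, -0.1, 0, 0, 0, 0.03],
    [0.178, 0.034, -0.1, 0, 0, 0, 0.03],
  ],
)

```text
t: 4.8
position: [0.4895, 0.1936, 0.181]
eef_rot: [[-0.094, 0.996, -0.003], [0.996, 0.094, 0.001], [0.001, -0.003, -1.0]]
contact_force: [0.0, -0.1, -2.4]
gripper_width: 0.0485
grasp_force: 20.0
```

```bash
python3 - <<'E'
from h import *
go(([.492,.19,.079],DOWN))
p,d=manip.camera("scene")
cv2.imwrite("pics/b.png",cv2.resize(p[150:390,100:460,::-1],None,fx=1.7,fy=1.7))
E
```

```text
t 4.8 pos [0.4895 0.1936 0.181 ] q [ 26.  10. -55. 102.   9.  72. -26.] F [ 0.  -0.1 -2.4] w 0.0485 20.0
[-0.004, 0.0024, 0.1019] [-0.15, -0.07, 0.27]
```

View pics/b.png

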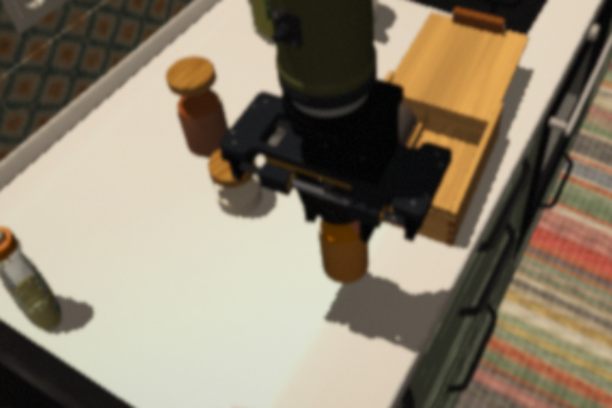

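The jar hangs upright in the gripper (345,250), over free worktop. Lower it.

step_arm(
  moves=[
    [0, 0, 0.02, 0, 0, 0, 0.03],
    [0, 0, 0.045, 0, 0, 0, 0.03],
    [0, 0, 0.07, 0, 0, 0, 0.03],
    [0, 0, 0.088, 0, 0, 0, 0.03],
    [0, 0, 0.096, 0, 0, 0, 0.03],
    [0, 0, 0.1, 0, 0, 0, 0.03],
    [0, 0, 0.102, 0, 0, 0, 0.03],
    [0, 0, 0.104, 0, 0, 0, 0.03],
    [0, 0, 0.104, 0, 0, 0, 0.03],
    [0, 0, 0.104, 0, 0, 0, 0.03],
  ],
)

```text
t: 5.85
position: [0.4914, 0.1912, 0.0785]
eef_rot: [[-0.09, 0.996, 0.001], [0.996, 0.09, -0.0], [-0.0, 0.001, -1.0]]
contact_force: [-0.2, -0.2, -1.8]
gripper_width: 0.0489
grasp_force: 20.0
```

Not in contact yet (force still −2); 2 mm more.

step_arm(
  moves=[
    [0, 0, 0.001, 0, 0, 0, 0.03],
    [0, 0, 0.002, 0, 0, 0, 0.03],
    [0, 0, 0.003, 0, 0, 0, 0.03],
    [0, 0, 0.003, 0, 0, 0, 0.03],
  ],
)

```text
t: 6.25
position: [0.4915, 0.1913, 0.0764]
eef_rot: [[-0.09, 0.996, 0.001], [0.996, 0.09, -0.001], [-0.001, 0.0, -1.0]]
contact_force: [-1.2, -1.9, 8.8]
gripper_width: 0.0489
grasp_force: 20.0
```

step_arm(
  moves=[
    [0, 0, -0.001, 0, 0, 0, 0.05],
    [0, 0, -0.001, 0, 0, 0, 0.06],
    [0, 0, -0.001, 0, 0, 0, 0.085],
    [0, 0, -0.001, 0, 0, 0, 0.085],
    [0, 0, -0.001, 0, 0, 0, 0.085],
    [0, 0, -0.001, 0, 0, 0, 0.085],
    [0, 0, -0.03, 0, 0, 0, 0.085],
    [0, 0, -0.07, 0, 0, 0, 0.085],
    [0, 0, -0.11, 0, 0, 0, 0.085],
    [0, 0, -0.15, 0, 0, 0, 0.085],
    [0, 0, -0.17, 0, 0, 0, 0.085],
  ],
)

```text
t: 7.35
position: [0.4922, 0.192, 0.2486]
eef_rot: [[-0.09, 0.996, 0.005], [0.996, 0.09, 0.001], [0.0, 0.005, -1.0]]
contact_force: [0.3, 0.7, -0.1]
gripper_width: 0.0851
grasp_force: 0.0
```

```bash
python3 - <<'E'
from h import *
go(([.492,.19,.26],DOWN))
p,d=manip.camera("scene");W=cloud("scene",d);z=W[...,2]
m=(d>0)&(abs(W[...,0]-.49)<.06)&(abs(W[...,1]-.19)<.06)&(z>.02)&(z<.14)
q=W[m]; t=q[q[:,2]>q[:,2].max()-.012]; print(len(q),q.max(0).round(4),q.min(0).round(4),t.mean(0).round(4))
E
```

```text
t 7.35 pos [0.4922 0.192  0.2486] q [ 28.   7. -56.  97.   6.  79. -24.] F [ 0.3  0.7 -0.1] w 0.0851 0.0
[-0.002, -0.0003, -0.0114] [0.28, -0.02, 0.07]
1253 [0.5159 0.2133 0.1275] [0.4677 0.1649 0.0202] [0.4909 0.1909 0.1238]
```

```bash
cat >> h.py <<'E'
HOR=np.stack([[0,0,-1],BX,-BY],1)
J=np.array([.4912,.191,0])
def hor(back,z): return J+BY*back+np.array([0,0,z])
E
python3 - <<'E'
from h import *
go((hor(.11,.25),HOR),(hor(.11,.072),HOR),(hor(-.019,.072),HOR))
E
```

```text
t 7.4 pos [0.4933 0.1924 0.2506] q [ 28.   7. -56.  97.   6.  79. -24.] F [1.4 0.8 1.5] w 0.0849 0.0
[0.1088, -0.0021, 0.0007] [0.4, -90.03, -0.31]
[0.1087, -0.0035, 0.1787] [0.4, -90.03, -0.31]
[-0.0203, -0.0036, 0.1786] [0.4, -90.03, -0.31]
```

step_arm(
  moves=[
    [0.01, 0, 0, 0, -8, 0, 0.085],
    [0.02, 0, 0, 0, -16, 0, 0.085],
    [0.03, 0, 0, 0, -24, 0, 0.085],
    [0.04, 0, 0, 0, -32, 0, 0.085],
    [0.05, 0, 0, 0, -40, 0, 0.085],
    [0.06, 0, 0, 0, -48, 0, 0.085],
    [0.07, 0, 0, 0, -56, 0, 0.085],
    [0.08, 0, 0, 0, -64, 0, 0.085],
    [0.09, 0, 0, 0, -72, 0, 0.085],
    [0.1, 0, 0, 0, -80, 0, 0.085],
    [0.11, 0, 0, 0, -88, 0, 0.085],
    [0.11, 0, 0, 0, -90, 0, 0.085],
  ],
)

```text
t: 8.6
position: [0.4833, 0.2951, 0.238]
eef_rot: [[-0.048, 0.996, 0.071], [0.211, 0.08, -0.974], [-0.976, -0.032, -0.214]]
contact_force: [1.5, -0.6, -3.2]
gripper_width: 0.085
grasp_force: 0.0
```

```bash
python3 - <<'E'
from h import *
go((hor(.11,.25),HOR),(hor(.11,.072),HOR),(hor(-.019,.072),HOR)); print(manip.sense()["eef_rot"].round(3))
E
```

```text
t 8.6 pos [0.4833 0.2951 0.238 ] q [-74.  51.  29.  72.  34. 117. -37.] F [ 1.5 -0.6 -3.2] w 0.085 0.0
[-0.0105, -0.0018, -0.008] [-0.73, -12.37, 1.78]
[0.1633, 0.0039, 0.03] [-0.73, -12.37, 1.78]
[0.1357, 0.0051, 0.156] [-0.73, -12.37, 1.78]
[[-0.048  0.996  0.071]
 [ 0.211  0.08  -0.974]
 [-0.976 -0.032 -0.214]]
```

step_arm(
  moves=[
    [0.02, 0, 0.002, 0, -3, 0, 0.085],
    [0.04, 0, 0.004, 0, -6, 0, 0.085],
    [0.06, 0, 0.006, 0, -9, 1, 0.085],
    [0.08, 0.001, 0.01, -0.5, -12, 1.8, 0.085],
    [0.08, 0.001, 0.01, -0.5, -12.4, 1.8, 0.085],
    [0.08, 0.001, 0.01, -0.5, -12.4, 1.8, 0.085],
  ],
)

```text
t: 9.2
position: [0.4808, 0.3017, 0.157]
eef_rot: [[-0.002, 0.996, 0.084], [-0.001, 0.084, -0.996], [-1.0, -0.002, 0.001]]
contact_force: [-0.1, -0.1, 0.2]
gripper_width: 0.0848
grasp_force: 0.0
```

```bash
python3 - <<'E'
from h import *
go((hor(.11,.25),HOR),(hor(.11,.072),HOR),(hor(-.019,.072),HOR)); print(manip.sense()["eef_rot"].round(3))
p,d=manip.camera("scene")
cv2.imwrite("pics/c.png",cv2.resize(p[:,:,::-1],None,fx=1.2,fy=1.2))
E
```

```text
t 9.2 pos [0.4808 0.3017 0.157 ] q [-77.  65.  33.  70.  32. 117. -40.] F [-0.1 -0.1  0.2] w 0.0848 0.0
[-0.093, 0.0003, 0.0012] [-0.29, 0.05, 0.13]
[0.085, 0.0007, 0.0011] [-0.29, 0.05, 0.13]
[0.0851, 0.0014, 0.1301] [-0.29, 0.05, 0.13]
[[-0.002  0.996  0.084]
 [-0.001  0.084 -0.996]
 [-1.    -0.002  0.001]]
```

View pics/c.png

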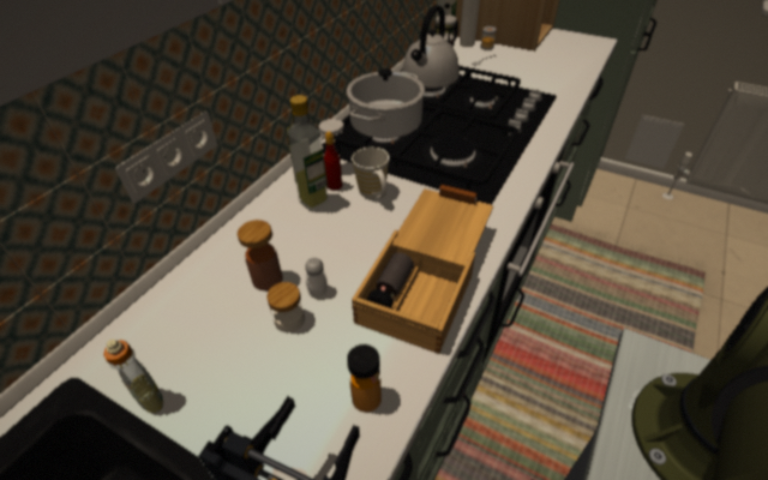

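Jar stands upright at (365,378); fingers horizontal at (260,440) aimed at it. Lower first.

step_arm(
  moves=[
    [0.02, 0, 0, 0, 0, 0, 0.085],
    [0.04, 0, 0, 0, 0, 0, 0.085],
    [0.06, 0, 0, 0, 0, 0, 0.085],
    [0.075, 0, 0, 0, 0, 0, 0.085],
    [0.083, 0, 0, 0, 0, 0, 0.085],
    [0.083, 0, 0, 0, 0, 0, 0.085],
  ],
)

```text
t: 9.85
position: [0.4806, 0.3013, 0.0729]
eef_rot: [[-0.003, 0.997, 0.083], [-0.001, 0.083, -0.997], [-1.0, -0.003, 0.001]]
contact_force: [-0.0, 0.2, 0.5]
gripper_width: 0.085
grasp_force: 0.0
```

```bash
python3 - <<'E'
from h import *
go((hor(.11,.072),HOR),(hor(-.019,.072),HOR)); print(manip.sense()["eef_rot"].round(3))
E
```

```text
t 9.85 pos [0.4806 0.3013 0.0729] q [-75.  72.  31.  67.  29. 115. -44.] F [-0.   0.2  0.5] w 0.085 0.0
[0.0009, 0.0008, 0.0008] [-0.33, 0.04, 0.17]
[0.001, 0.0015, 0.1298] [-0.33, 0.04, 0.17]
[[-0.003  0.997  0.083]
 [-0.001  0.083 -0.997]
 [-1.    -0.003  0.001]]
```

step_arm(
  moves=[
    [0, 0, 0.03, 0, 0, 0, 0.085],
    [0, 0.001, 0.06, 0, 0, 0, 0.085],
    [0, 0.001, 0.09, 0, 0, 0, 0.085],
    [0, 0.001, 0.115, 0, 0, 0, 0.085],
    [0, 0.001, 0.129, 0, 0, 0, 0.085],
    [0, 0.001, 0.129, 0, 0, 0, 0.07],
    [0, 0.001, 0.129, 0, 0, 0, 0.058],
    [0, 0.001, 0.129, 0, 0, 0, 0.05],
    [0, 0.001, 0.129, 0, 0, 0, 0.04],
    [0, 0.001, 0.129, 0, 0, 0, 0.03],
    [0, 0.001, 0.129, 0, 0, 0, 0.03],
    [0, 0.001, 0.129, 0, 0, 0, 0.03],
  ],
  squeeze=30,
)

```text
t: 11.05
position: [0.4928, 0.1738, 0.0742]
eef_rot: [[-0.001, 0.996, 0.084], [0.002, 0.084, -0.996], [-1.0, -0.001, -0.002]]
contact_force: [-0.4, 0.6, 0.7]
gripper_width: 0.0486
grasp_force: 30.0
```

step_arm(
  moves=[
    [0, 0, 0, 0, 0, 0, 0.03],
    [0, 0, 0, 0, 0, 0, 0.03],
    [0, 0, 0, 0, 0, 0, 0.03],
    [0, 0, 0, 0, 0, 0, 0.03],
  ],
  squeeze=30,
)

```text
t: 11.45
position: [0.4926, 0.1734, 0.0742]
eef_rot: [[-0.001, 0.997, 0.084], [0.001, 0.084, -0.997], [-1.0, -0.001, -0.002]]
contact_force: [0.0, 1.8, -0.5]
gripper_width: 0.0483
grasp_force: 30.0
```

step_arm(
  moves=[
    [-0.01, 0, 0, 0, 0, 0, 0.03],
    [-0.035, 0, 0, 0, 0, 0, 0.03],
    [-0.07, 0, 0, 0, 0, 0, 0.03],
    [-0.105, 0, -0.01, 0, 0, 0, 0.03],
    [-0.135, 0, -0.03, 0, 0, 0, 0.03],
    [-0.15, 0, -0.05, 0, 6, 0, 0.03],
    [-0.15, 0, -0.06, 0, 12, 0, 0.03],
    [-0.15, 0, -0.07, 0, 18, 0, 0.03],
    [-0.15, 0, -0.07, 0, 24, 0, 0.03],
    [-0.15, 0, -0.07, 0, 30, 0, 0.03],
    [-0.15, 0, -0.07, 0, 36, 0, 0.03],
    [-0.15, 0, -0.07, 0, 42, 0, 0.03],
  ],
  squeeze=30,
)

```text
t: 12.65
position: [0.4866, 0.2426, 0.2248]
eef_rot: [[-0.057, 0.997, 0.06], [0.671, 0.083, -0.737], [-0.739, -0.002, -0.673]]
contact_force: [0.0, -1.0, -2.2]
gripper_width: 0.0482
grasp_force: 30.0
```

```bash
python3 - <<'E'
from h import *
go(([.485,.22,.23],DOWN),(box(-30,5,150),DOWN))
E
```

```text
t 12.65 pos [0.4866 0.2426 0.2248] q [-75.  31.  34.  85.  21.  98. -38.] F [ 0.  -1.  -2.2] w 0.0482 30.0
[-0.0189, -0.0035, 0.0131] [-0.23, 47.67, -0.27]
[-0.1294, -0.0261, 0.2532] [-0.23, 47.67, -0.27]
```

step_arm(
  moves=[
    [-0.003, 0, 0.002, 0, 6, 0, 0.03],
    [-0.006, 0, 0.004, 0, 12, 0, 0.03],
    [-0.009, -0.001, 0.006, 0, 18, 0, 0.03],
    [-0.012, -0.001, 0.008, 0, 24, 0, 0.03],
    [-0.015, -0.002, 0.01, 0, 30, 0, 0.03],
    [-0.018, -0.003, 0.012, 0, 36, 0, 0.03],
    [-0.019, -0.003, 0.013, 0, 42, 0, 0.03],
    [-0.019, -0.003, 0.013, 0, 47, 0, 0.03],
    [-0.019, -0.003, 0.013, -0.2, 47.7, -0.3, 0.03],
    [-0.019, -0.003, 0.013, -0.2, 47.7, -0.3, 0.03],
  ],
)

```text
t: 13.65
position: [0.4854, 0.2189, 0.2297]
eef_rot: [[-0.088, 0.996, -0.001], [0.996, 0.088, -0.005], [-0.005, -0.001, -1.0]]
contact_force: [0.0, 0.8, -1.7]
gripper_width: 0.0484
grasp_force: 30.0
```

```bash
python3 - <<'E'
from h import *
go((box(-30,5,130),DOWN),(box(-30,5,13),DOWN))
p,d=manip.camera("scene")
cv2.imwrite("pics/d.png",cv2.resize(p[130:400,180:500,::-1],None,fx=1.8,fy=1.8))
E
```

```text
t 13.65 pos [0.4854 0.2189 0.2297] q [-63.   4.  37. 100.  -2.  77. -20.] F [ 0.   0.8 -1.7] w 0.0484 30.0
[-0.2502, -0.0241, 0.101] [-0.08, 0.29, -0.06]
[-0.2496, -0.024, 0.218] [-0.08, 0.29, -0.06]
```

View pics/d.png

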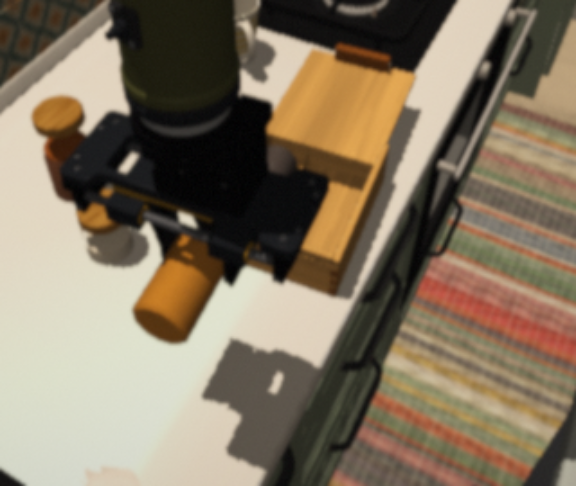

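Jar is horizontal in the fingers (base at (165,315)), aligned with the box. Move over the lane.

step_arm(
  moves=[
    [-0.015, -0.002, 0, 0, 0, 0, 0.03],
    [-0.045, -0.005, 0, 0, 0, 0, 0.03],
    [-0.085, -0.009, 0.01, 0, 0, 0, 0.03],
    [-0.125, -0.012, 0.03, 0, 0, 0, 0.03],
    [-0.165, -0.016, 0.05, 0, 0, 0, 0.03],
    [-0.205, -0.02, 0.07, 0, 0, 0, 0.03],
    [-0.235, -0.023, 0.09, 0, 0.3, 0, 0.03],
    [-0.25, -0.024, 0.1, 0, 0.3, 0, 0.03],
    [-0.25, -0.024, 0.1, 0, 0.3, 0, 0.03],
    [-0.25, -0.024, 0.1, 0, 0.3, 0, 0.03],
  ],
)

```text
t: 14.7
position: [0.4843, -0.0305, 0.1308]
eef_rot: [[-0.09, 0.996, -0.001], [0.996, 0.09, 0.0], [0.001, -0.001, -1.0]]
contact_force: [0.1, 1.2, -2.2]
gripper_width: 0.0483
grasp_force: 30.0
```

```bash
python3 - <<'E'
from h import *
go((box(-30,5,20),DOWN),(box(-30,5,13),DOWN))
t=[]
for n in("scene","top"):
    p,d=manip.camera(n)
    c=p[160:300,250:450] if n=="scene" else p[160:300,230:430]
    t.append(c[:,:,::-1])
    W=cloud(n,d);z=W[...,2];hsv=cv2.cvtColor(p,cv2.COLOR_RGB2HSV)
    m=(d>0)&(z>.08)&(z<.17)&(hsv[...,1]>150)&(abs(W[...,0]-.49)<.05)&(W[...,1]>-.1)&(W[...,1]<.12)
    q=W[m]
    if len(q)>10:
        b=np.stack([(q-BC)@BX,(q-BC)@BY,q[:,2]],1)*1e3;print(n,len(q),np.percentile(b,[1,50,99],axis=0).round(1))
cv2.imwrite("pics/e.png",cv2.resize(np.vstack(t),None,fx=2.1,fy=2.1))
E
```

```text
t 14.7 pos [ 0.4843 -0.0305  0.1308] q [-49.   2.  51. 114.  -1.  65.   8.] F [ 0.1  1.2 -2.2] w 0.0483 30.0
[-0.0024, -0.0011, 0.1108] [-0.06, -0.03, 0.09]
[-0.0024, -0.0011, 0.1178] [-0.06, -0.03, 0.09]
scene 1020 [[-60.9 -28.3 128.5]
 [-33.4  56.6 161.3]
 [  4.   82.1 169.9]]
```

View pics/e.png

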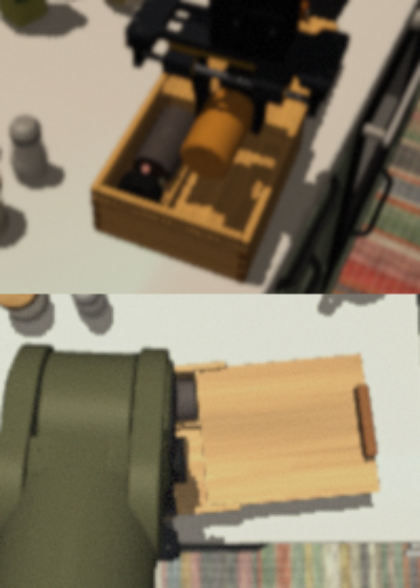

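Jar is over the free lane (crop (215,140)), its base inside the closed end. Descend slowly.

step_arm(
  moves=[
    [-0.005, -0.001, 0.015, 0, 0, 0, 0.03],
    [-0.005, -0.001, 0.035, 0, 0, 0, 0.03],
    [-0.005, -0.001, 0.055, 0, 0, 0, 0.03],
    [-0.005, -0.001, 0.075, 0, 0, 0, 0.03],
    [-0.005, -0.001, 0.09, 0, 0, 0, 0.03],
    [-0.005, -0.001, 0.1, 0, 0, 0, 0.03],
    [-0.005, -0.001, 0.108, 0, 0, 0, 0.03],
    [-0.005, -0.001, 0.112, 0, 0, 0, 0.03],
    [-0.005, -0.001, 0.113, 0, 0, 0, 0.03],
    [-0.005, -0.001, 0.113, 0, 0, 0, 0.03],
  ],
)

```text
t: 15.8
position: [0.4842, -0.036, 0.0182]
eef_rot: [[-0.09, 0.996, 0.0], [0.996, 0.09, 0.001], [0.001, 0.001, -1.0]]
contact_force: [0.8, -0.6, -3.8]
gripper_width: 0.0483
grasp_force: 30.0
```

step_arm(
  moves=[
    [0, 0, 0.001, 0, 0, 0, 0.03],
    [0, 0, 0.002, 0, 0, 0, 0.03],
    [0, 0, 0.003, 0, 0, 0, 0.03],
    [0, 0, 0.004, 0, 0, 0, 0.03],
    [0, 0, 0.004, 0, 0, 0, 0.03],
  ],
)

```text
t: 16.3
position: [0.4843, -0.036, 0.0159]
eef_rot: [[-0.089, 0.996, -0.001], [0.996, 0.089, 0.003], [0.003, -0.001, -1.0]]
contact_force: [-6.4, 0.5, 18.9]
gripper_width: 0.0485
grasp_force: 30.0
```

```bash
python3 - <<'E'
from h import *
go(); s=manip.sense(); print(s["wrist_torque"].round(2))
p,d=manip.camera("scene");W=cloud("scene",d);hsv=cv2.cvtColor(p,cv2.COLOR_RGB2HSV)
B=np.stack([(W-BC)@BX,(W-BC)@BY,W[...,2]],-1)*1e3
m=(d>0)&(B[...,2]>45)&(B[...,2]<66)&(abs(B[...,0]+31)<18)&(B[...,1]>-60)&(B[...,1]<86)
q=B[m]
for a in range(-60,86,12):
    k=q[(q[:,1]>=a)&(q[:,1]<a+12)]
    if len(k)>4: print(a,len(k),np.percentile(k[:,2],[50,95]).round(1),k[:,0].min().round(),k[:,0].max().round())
E
```

```text
t 16.3 pos [ 0.4843 -0.036   0.0159] q [-44.  15.  49. 120. -14.  52.  19.] F [-6.4  0.5 18.9] w 0.0485 30.0
[0.09 1.62 0.05]
-36 21 [47.4 51.2] -43.0 -14.0
0 61 [54.3 56.2] -48.0 -13.0
12 71 [53.3 56.3] -49.0 -14.0
24 74 [53.2 56.5] -49.0 -13.0
36 71 [53.  56.4] -48.0 -14.0
48 77 [53.2 56.1] -48.0 -13.0
60 81 [53.5 56.6] -47.0 -14.0
72 20 [53.1 55.2] -42.0 -16.0
```

The measured jar top is 56 mm along its whole length, so it lies flat on the box floor. Unload, open a little, leave.

step_arm(
  moves=[
    [0, 0, -0.001, 0, 0, 0, 0.046],
    [0, 0, -0.002, 0, 0, 0, 0.05],
    [0, 0, -0.002, 0, 0, 0, 0.054],
    [0, 0, -0.002, 0, 0, 0, 0.057],
    [0, 0, -0.002, 0, 0, 0, 0.057],
    [0, 0, -0.002, 0, 0, 0, 0.057],
  ],
)

```text
t: 16.95
position: [0.4838, -0.0361, 0.0157]
eef_rot: [[-0.09, 0.996, -0.0], [0.996, 0.09, 0.001], [0.001, -0.0, -1.0]]
contact_force: [1.2, 0.5, -0.3]
gripper_width: 0.0567
grasp_force: 0.0
```

step_arm(
  moves=[
    [0, 0, -0.008, 0, 0, 0, 0.057],
    [0, 0, -0.025, 0, 0, 0, 0.057],
    [0, 0, -0.05, 0, 0, 0, 0.057],
    [0, 0, -0.085, 0, 0, 0, 0.04],
    [0, 0, -0.12, 0, 0, 0, 0.01],
    [0, 0, -0.14, 0, 0, 0, 0],
    [-0.03, 0.005, -0.145, 0, 0, 0, 0],
    [-0.07, 0.01, -0.145, 0, 0, 0, 0],
    [-0.11, 0.015, -0.145, 0, 0, 0, 0],
    [-0.15, 0.02, -0.145, 0, 0, 0, 0],
    [-0.19, 0.025, -0.145, 0, 0, 0, 0],
    [-0.23, 0.029, -0.145, 0, 0, 0, 0],
  ],
)

```text
t: 18.15
position: [0.5338, -0.264, 0.1609]
eef_rot: [[-0.09, 0.996, -0.0], [0.996, 0.09, 0.001], [0.001, 0.0, -1.0]]
contact_force: [0.6, 0.4, 0.7]
gripper_width: 0.0009
grasp_force: 0.0
```

```bash
python3 - <<'E'
from h import *
p,d=manip.camera("scene");W=cloud("scene",d);hsv=cv2.cvtColor(p,cv2.COLOR_RGB2HSV)
B=np.stack([(W-BC)@BX,(W-BC)@BY,W[...,2]],-1)*1e3
m=(d>0)&(B[...,2]>30)&(B[...,2]<66)&(abs(B[...,0]+31)<22)&(B[...,1]>-60)&(B[...,1]<86)&(hsv[...,1]>110)
k=B[m];print("jar",len(k),np.percentile(k,[1,50,99],axis=0).round(0).tolist())
go((box(0,-290,150),DOWN),(box(0,-290,77),DOWN))
cv2.imwrite("pics/f.png",cv2.resize(p[130:310,220:480,::-1],None,fx=2.2,fy=2.2))
E
```

```text
jar 659 [[-53.0, -47.0, 33.0], [-35.0, 33.0, 52.0], [-10.0, 74.0, 57.0]]
t 18.2 pos [ 0.5324 -0.273   0.1613] q [-23.  22.  59.  97. -19.  72.  45.] F [-0.1 -4.2  1.5] w 0.0008 0.0
[-0.0515, 0.0028, 0.0116] [-0.0, 0.4, -0.39]
[-0.051, 0.0028, 0.0846] [-0.0, 0.4, -0.39]
```

View pics/f.png

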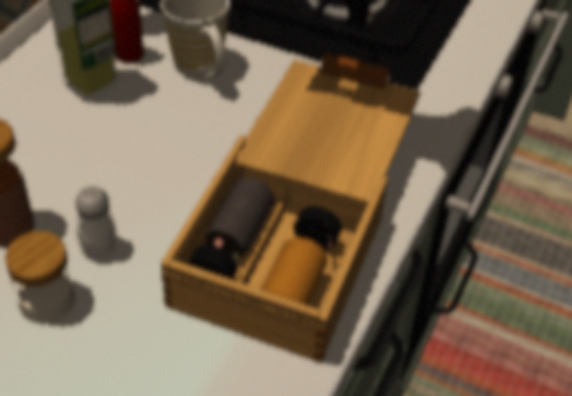

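The jar lies in its lane (290,250), below the walls; nothing else has moved. Go behind the batten.

step_arm(
  moves=[
    [-0.03, 0.002, 0, 0, 0, 0, 0],
    [-0.052, 0.003, 0, 0, 0, 0, 0],
    [-0.052, 0.003, 0.01, 0, 0, 0, 0],
    [-0.052, 0.003, 0.04, 0, 0, 0, 0],
    [-0.052, 0.003, 0.07, 0, 0, 0, 0],
    [-0.052, 0.003, 0.084, 0, 0, 0, 0],
    [-0.052, 0.003, 0.084, 0, 0, 0, 0],
    [-0.052, 0.003, 0.084, 0, 0, 0, 0],
  ],
)

```text
t: 19.0
position: [0.5414, -0.3139, 0.0773]
eef_rot: [[-0.09, 0.996, 0.0], [0.996, 0.09, 0.001], [0.001, 0.001, -1.0]]
contact_force: [-0.1, -0.7, 1.1]
gripper_width: 0.0001
grasp_force: 0.0
```

```bash
python3 - <<'E'
from h import *
go((box(0,-265,77),DOWN),(box(0,-110,77),DOWN))
E
```

```text
t 19.0 pos [ 0.5414 -0.3139  0.0773] q [-14.  30.  54.  98. -27.  66.  53.] F [-0.1 -0.7  1.1] w 0.0001 0.0
[0.015, -0.0029, 0.0003] [0.03, -0.05, 0.07]
[0.17, -0.0028, 0.0005] [0.03, -0.05, 0.07]
```

step_arm(
  moves=[
    [0.01, -0.001, 0, 0, 0, 0, 0],
    [0.02, -0.003, 0, 0, 0, 0, 0],
    [0.03, -0.003, 0, 0, 0, 0, 0],
    [0.042, -0.003, 0, 0, 0, 0, 0],
    [0.055, -0.003, 0, 0, 0, 0, 0],
    [0.068, -0.003, 0, 0, 0, 0, 0],
    [0.082, -0.003, 0, 0, 0, 0, 0],
    [0.096, -0.003, 0, 0, 0, 0, 0],
    [0.11, -0.003, 0, 0, 0, 0, 0],
    [0.124, -0.003, 0, 0, 0, 0, 0],
    [0.138, -0.003, 0, 0, 0, 0, 0],
    [0.15, -0.003, 0, 0, 0, 0, 0],
  ],
)

```text
t: 20.2
position: [0.5249, -0.1636, 0.077]
eef_rot: [[-0.09, 0.996, 0.001], [0.996, 0.09, 0.001], [0.001, 0.001, -1.0]]
contact_force: [1.5, -1.5, 0.4]
gripper_width: 0.0005
grasp_force: 1.0
```

step_arm(
  moves=[
    [0.005, 0, 0, 0, 0, 0, 0],
    [0.01, 0, 0, 0, 0, 0, 0],
    [0.014, 0, 0, 0, 0, 0, 0],
    [0.018, 0, 0, 0, 0, 0, 0],
    [0.018, 0, 0, 0, 0, 0, 0],
  ],
)

```text
t: 20.7
position: [0.5226, -0.1465, 0.0765]
eef_rot: [[-0.09, 0.996, -0.001], [0.996, 0.09, 0.002], [0.002, -0.001, -1.0]]
contact_force: [-0.5, 0.6, 0.4]
gripper_width: 0.0002
grasp_force: 0.0
```

step_arm(
  moves=[
    [0.002, 0, 0, 0, 0, 0, 0],
    [0.004, 0, 0, 0, 0, 0, 0],
    [0.006, 0, 0, 0, 0, 0, 0],
    [0.008, 0, 0, 0, 0, 0, 0],
    [0.008, 0, 0, 0, 0, 0, 0],
  ],
)

```text
t: 21.2
position: [0.522, -0.1419, 0.0766]
eef_rot: [[-0.088, 0.996, 0.001], [0.996, 0.088, -0.003], [-0.003, 0.0, -1.0]]
contact_force: [1.7, -8.0, -3.6]
gripper_width: 0.0007
grasp_force: 3.5
```

step_arm(
  moves=[
    [0.001, 0, 0, 0, 0, 0, 0],
    [0.002, 0, 0, 0, 0, 0, 0],
    [0.003, 0, 0, 0, 0, 0, 0],
    [0.003, 0, 0, 0, 0, 0, 0],
  ],
)

```text
t: 21.6
position: [0.522, -0.1418, 0.0767]
eef_rot: [[-0.087, 0.996, 0.002], [0.996, 0.087, -0.007], [-0.007, 0.001, -1.0]]
contact_force: [3.1, -13.2, -8.0]
gripper_width: 0.0004
grasp_force: 6.3
```

step_arm(
  moves=[
    [-0.01, 0, 0, 0, 0, 0, 0],
    [-0.03, 0, 0, 0, 0, 0, 0],
    [-0.05, 0, 0, 0, 0, 0, 0],
    [-0.07, 0, -0.03, 0, 0, 0, 0],
    [-0.1, 0, -0.07, 0, 0, 0, 0],
    [-0.14, 0, -0.11, 0, 0, 0, 0],
    [-0.18, 0, -0.14, 0, 0, 0, 0],
    [-0.22, 0, -0.15, 0, 0, 0, 0],
    [-0.26, 0, -0.15, 0, 0, 0, 0],
    [-0.26, 0, -0.15, 0, 0, 0, 0],
  ],
)

```text
t: 22.6
position: [0.542, -0.4019, 0.2263]
eef_rot: [[-0.081, 0.997, -0.002], [0.997, 0.081, -0.002], [-0.002, -0.002, -1.0]]
contact_force: [-0.2, -0.9, -0.2]
gripper_width: 0.0004
grasp_force: 0.0
```

```bash
python3 - <<'E'
from h import *
t=[]
for n in("scene","top"):
    p,d=manip.camera(n);W=cloud(n,d);hsv=cv2.cvtColor(p,cv2.COLOR_RGB2HSV)
    B=np.stack([(W-BC)@BX,(W-BC)@BY,W[...,2]],-1)*1e3
    w=(d>0)&(hsv[...,1]>80)&(hsv[...,0]<30)&(abs(B[...,0])<95)&(B[...,1]>-200)&(B[...,1]<120)
    k=B[w&(B[...,2]>62)&(B[...,2]<80)]; print(n,len(k),np.percentile(k,[.5,50,99.5],axis=0).round(1).tolist())
    k=B[w&(B[...,2]>85)&(B[...,2]<95)&(abs(B[...,0])<45)]; print(" batten",len(k),np.percentile(k,[2,50,98],axis=0).round(1).tolist())
    t.append(cv2.resize((p[150:290,260:440] if n=="scene" else p[170:290,240:394])[:,:,::-1],(540,420) if n=="scene" else (540,421))[:380])
cv2.imwrite("pics/g.png",cv2.resize(np.vstack(t),None,fx=.78,fy=.78))
go()
E
```

```text
scene 5229 [[-82.4, -94.6, 62.9], [-2.2, 13.2, 68.3], [84.1, 98.5, 77.2]]
 batten 181 [[-36.0, -93.5, 85.4], [1.3, -84.9, 91.3], [37.2, -80.5, 94.2]]
top 5581 [[-84.5, -94.2, 64.3], [-4.2, 4.2, 68.4], [80.7, 95.9, 76.3]]
 batten 197 [[-40.3, -94.3, 87.8], [-2.2, -87.8, 91.8], [35.5, -81.5, 94.3]]
t 22.7 pos [ 0.5443 -0.3959  0.2256] q [ -6.  30.  58.  81. -25.  83.  56.] F [0.7 0.8 0.3] w 0.0011 0.0
```

View pics/g.png

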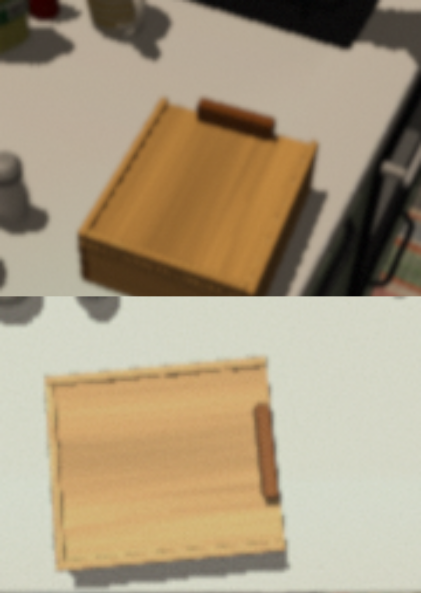

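The lid is flush with the box, batten at (265,455) at box y≈−87, and no overhang; it met a hard stop at 13 N. Handing in.

```bash
python3 -c "
from rig import manip
print(manip.close_job())"
```

```text
the job is handed in; nothing more can be done
None
```

The standing jar was lifted out, set upright on the worktop and released. It was then gripped again across its body and laid flat in the free lane, and the lid was pushed against its stop (shut, no overhang in the images); the job was handed in at about 22.7 s, with no verdict reported.

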